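# Load a sample row into the tray in reverse order

### The arm

A 6-joint arm with a two-finger parallel gripper is mounted at the origin on a cart in front of the work surface, level with it; the furniture and walls round the work are solid. World frame = base frame: x ahead of the robot, y to its left, z up, the work surface at z = 0. Lengths are in m, angles in rad, forces in N, time in s.
With the tool pointing down it reaches from about 0.375 to 0.9 m from the base axis. Payload 3.1 kg.
Tool frame: the origin (TCP) lies midway between the tips of the shut fingers; the grasp point (between the pads) lies pinch_z behind it (pinch_z is the distance from the TCP to the grasp point, in m); y points along the fingers, z is the direction in which the jaws open and shut, and the axes are right-handed (so a half turn about y gives the same grasp; the last joint's range is limited). The gripper opens to 87 mm and grips with 3 to 60 N. Pads are 19 mm wide; open, the fingers measure 117 mm over their backs; the gripper's body (75 mm by 190 mm) begins 51 mm behind the grasp point.
Start: joints at [-1.351, 0.527, 1.433, -0, 1.181, -0.178], TCP at [0.242, -0.576, 0.223] pointing down, gripper open.
Joint ranges: [-3.08, 3.08], [-0.75, 2.2], [0.22, 2.44], [-1.43, 4.57], [0, 2.65], [-2.85, 2.85]. Speed limits (rad/s): [2.79, 2.79, 3.14, 3.14, 3.14, 3.14].

### API

Orientations are given as a unit quaternion [x, y, z, w].
In Python, from rig import get_obs, camera, hand_in, pinch_z gives the robot as it stands. The module is installed in compiled form; this text tells all that it offers.
- The arm moves only by the tool arm_command, never from a script. Its argument "plan" is a list of rows, each a list of 2 entries, a list of its own where there are three numbers: the shift along the world's x, y, z in units of 25 mm (1.0 is 25 mm), then the turn about the world's z in units of 5 degrees (1.0 is 5 degrees). A call has 1 to 5 rows; each row is the pose to reach, as a shift and turn from the pose commanded when the call began; what a row does not reach only later rows make up. A row lasts 1/10 s, in which the tool goes at most 50 mm and 8.59 degrees, less where a joint would pass 70% of its speed; a pose out of reach is approached as far as the arm can. A call with a gripper value outside its range is refused whole. "fingers" is the opening, from -1 (shut) to 1 (fully open), set as the call begins (left out, the last holds). The fingers move at their own pace and stop on an object; "force" is the grip in N (left out, the last holds). Time passes only in rows, so rows that repeat a pose let the fingers close. It gives the time, the measured TCP pose, the force and the opening at its end, in the units of the state.
- get_obs(): the state, without advancing time (a new reading comes with each control period).
- camera(name): name is "side" or "top"; returns a dict with "pixels" (420x560x3 uint8, red, green, blue), "camera_matrix" (3x3 intrinsics, pixels), "R" (3x3) and "t" (3): a world point X has camera coordinates R X + t. Camera axes: x right, y down, z forward; pixel columns grow to the right and rows downward; lengths in m; the calibration is good to about 2 mm. A picture is of the moment at which its call begins. There is no depth.
- hand_in(): hands the job in, once; it reports no verdict.
The state is a dict: "time": time; "q": joint angles; "joint_velocities": joint speeds; "joint_torque": joint torques, N m; "position": TCP position; "tool_rot": TCP orientation; "ft_force": force on the tool from outside, world axes, zero at the start; "moment": the same for the moment, N m; "grip_width": finger opening in m.
Only numpy, scipy, OpenCV 4.12 (cv2) and the standard library are available. Lean on these libraries where they do the work, as an engineer would, in place of code of your own. Each camera call takes 0.05 s, during which the arm holds its last target.

### The job

The four small bottles standing in the row of grey holders must be measured last to first: move them all into the empty white tray, one to each compartment, in reverse order, so that the bottle now at the left end of its row ends up at the right end of the tray, the second from the left goes second from the right, and so on (left and right as seen from the robot). Set each one down gently, standing upright on the compartment's floor, and never tip one over.

Things in the scene. Friction and masses are not known exactly. Their poses are not given: they have to be found in the camera images.
- dropper_amber: small amber glass dropper bottle with black collar and black rubber teat, 33 mm wide, 107 mm tall, 60 g; the round glass body is straight-sided up to 43 mm, the collar 26 mm wide from 52 to 67 mm height, the teat above narrows to 16 mm. Loose. Origin: centre of its underside; z up along it.
- dropper_clear: small clear (pale) glass dropper bottle, same shape as the amber one: 33 mm wide, 107 mm tall, 60 g, black collar 26 mm wide from 52 to 67 mm height, black teat. Loose. Origin: centre of its underside; z up along it.
- jar: short white plastic jar, 44 mm wide, with a ribbed black screw cap 47 mm wide from 53 to 72 mm height; 72 mm tall, 90 g. Loose, the cap is fixed. Origin: centre of its underside; z up along it.
- vial: slim clear glass vial, 27 mm wide and straight-sided up to 72 mm, with a plain aluminium cap 23 mm wide from 76 to 90 mm; 90 mm tall, 50 g. Loose, the cap is fixed. Origin: centre of its underside; z up along it.
- holder_0: one of four identical fixed grey holders (open square trays, 60 mm across the row x 64 mm along it, 18 mm high, 3 mm walls and floor) 68 mm apart in a row on an aluminium rail. Origin: centre of its underside, 6 mm above the worktop; y axis along the row to the left, x away from the robot. At the start dropper_amber stands in it, within 5 mm of the centre; its place in the row varies.
- holder_1: one of four identical fixed grey holders (open square trays, 60 mm across the row x 64 mm along it, 18 mm high, 3 mm walls and floor) 68 mm apart in a row on an aluminium rail. Origin: centre of its underside, 6 mm above the worktop; y axis along the row to the left, x away from the robot. At the start dropper_clear stands in it, within 5 mm of the centre; its place in the row varies.
- holder_2: one of four identical fixed grey holders (open square trays, 60 mm across the row x 64 mm along it, 18 mm high, 3 mm walls and floor) 68 mm apart in a row on an aluminium rail. Origin: centre of its underside, 6 mm above the worktop; y axis along the row to the left, x away from the robot. At the start jar stands in it, within 5 mm of the centre; its place in the row varies.
- holder_3: one of four identical fixed grey holders (open square trays, 60 mm across the row x 64 mm along it, 18 mm high, 3 mm walls and floor) 68 mm apart in a row on an aluminium rail. Origin: centre of its underside, 6 mm above the worktop; y axis along the row to the left, x away from the robot. At the start vial stands in it, within 5 mm of the centre; its place in the row varies.
- tray: fixed empty white tray, 74 x 278 mm, walls 20 mm high, four compartments in a row, dividers 18 mm high. Origin: centre of its underside, on the worktop; y along the row to the left, x away from the robot. Compartment centres at y = +102, +34, -34, -102 mm, x = 0; each 64 x 63 mm inside, floor at z = 5 mm. It lies behind or before the holders' row; both are turned up to 9 degrees.
Things that resemble listed ones, but are neither listed nor needed, are in the scene too. Leave any yellow look-alike of the vial alone.

How it is judged:
By the outcome, as a careful person would: the job done as asked, in the order asked, and still so for the second after the job is handed in, with the robot touching nothing.
It also fails if it takes over 83 s, if anything falls off the work surface, if the arm or the gripper's body presses on something with over 40 N, if the wrist force passes 120 N, or if a joint passes its speed limit or range.

## Working session

There is one attempt and no reset: what is moved stays moved. The work goes in short steps, Python scripts to look and compute and a tool call to move; the robot and the scene stay as the last step left them, time stands still between calls to the robot, and variables do not carry over. Pictures are saved under pics/ and viewed, and the job is handed in when it is done.

Besides the shell and the picture viewer there is one more tool, called after "Emit:" as a command line: name --argument value ..., lists and objects as JSON in quotes. arm_command: Moves the arm, as the interface text tells. Its arguments: {"type":"object","properties":{"plan":{"type":"array"},"fingers":{"type":"number"},"force":{"type":"number"}},"required":["plan"]}

```bash
mkdir -p pics; python3 - <<'E'
from rig import get_obs, camera, pinch_z
import cv2,pickle
print(get_obs(), pinch_z)
for n in("side","top"):
    c=camera(n); pickle.dump(c,open(f"{n}0.pkl","wb"))
    cv2.imwrite(f"pics/{n}0.png",cv2.cvtColor(c["pixels"],cv2.COLOR_RGB2BGR))
    print(n,c["camera_matrix"],c["R"],c["t"])
E
```

```text
{'time': 0.0, 'q': array([-1.35151559e+00,  5.28471914e-01,  1.43393603e+00,  9.35961664e-06,
        1.18137715e+00, -1.78504307e-01]), 'joint_velocities': array([ 0.00028973, -0.00017198, -0.00133978,  0.00045895,  0.00039126,
       -0.00041388]), 'joint_torque': array([-5.48015978e-04, -4.40045285e+01, -1.76593584e+01,  6.32988755e-02,
        5.82568883e-02, -1.59308465e-04]), 'position': array([ 0.24197295, -0.575449  ,  0.22155738]), 'tool_rot': array([-0.13972428,  0.69394176, -0.69239166,  0.13969879]), 'ft_force': array([ 0.37507709, -0.4942148 ,  0.03309286]), 'moment': array([-0.02110314,  0.00700942,  0.01629816]), 'grip_width': 0.08699436370066604} 0.0187
side [[526.77129115   0.         288.34699178]
 [  0.         526.77129115 205.74059353]
 [  0.           0.           1.        ]] [[-0.87388576 -0.48575238  0.01919121]
 [-0.26228519  0.43788646 -0.85991972]
 [ 0.40930448 -0.75650517 -0.5100684 ]] [0.47079122 0.18670444 0.83128853]
top [[459.39775285   0.         279.51472695]
 [  0.         459.39775285 211.1469002 ]
 [  0.           0.           1.        ]] [[ 0.00159696 -0.99999384 -0.00312561]
 [-0.98724491 -0.00107898 -0.15920527]
 [ 0.15920092  0.00333999 -0.98724055]] [-0.01694501  0.53904976  0.79201814]
```

View pics/side0.png

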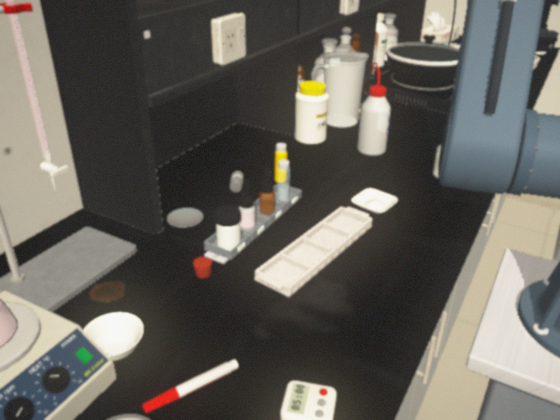

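View pics/top0.png

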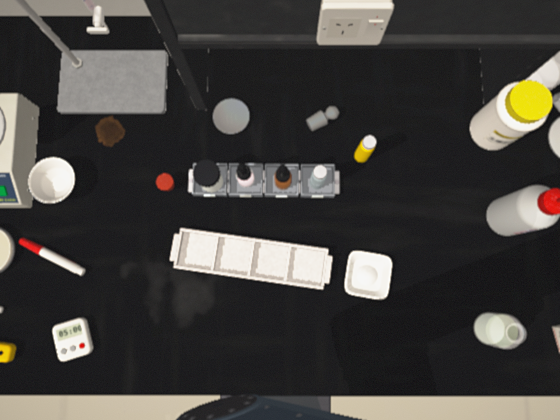

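```bash
python3 - <<'E'
import cv2
a=cv2.imread("pics/top0.png")[130:300,150:400]; cv2.imwrite("pics/top0z.png",cv2.resize(a,None,fx=3.2,fy=3.2,interpolation=cv2.INTER_CUBIC))
a=cv2.imread("pics/side0.png")[130:300,190:410]; cv2.imwrite("pics/side0z.png",cv2.resize(a,None,fx=3.5,fy=3.5,interpolation=cv2.INTER_CUBIC))
E
```

```text
(no output)
```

View pics/top0z.png

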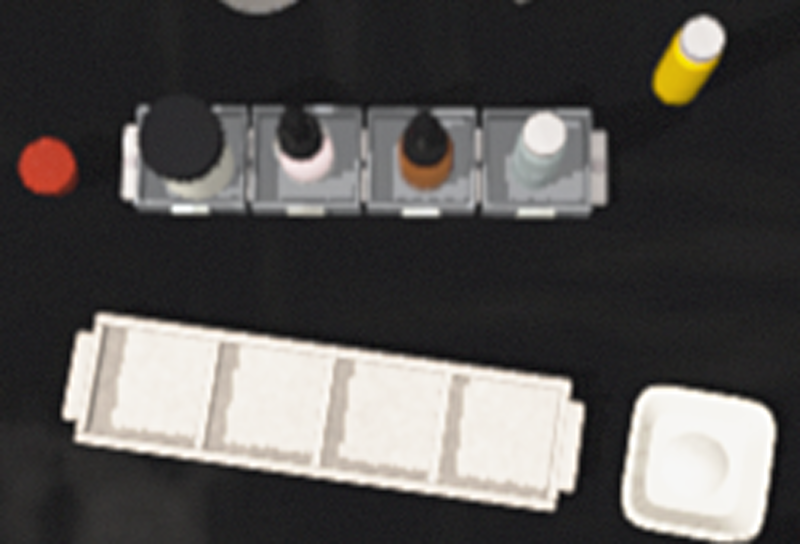

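View pics/side0z.png

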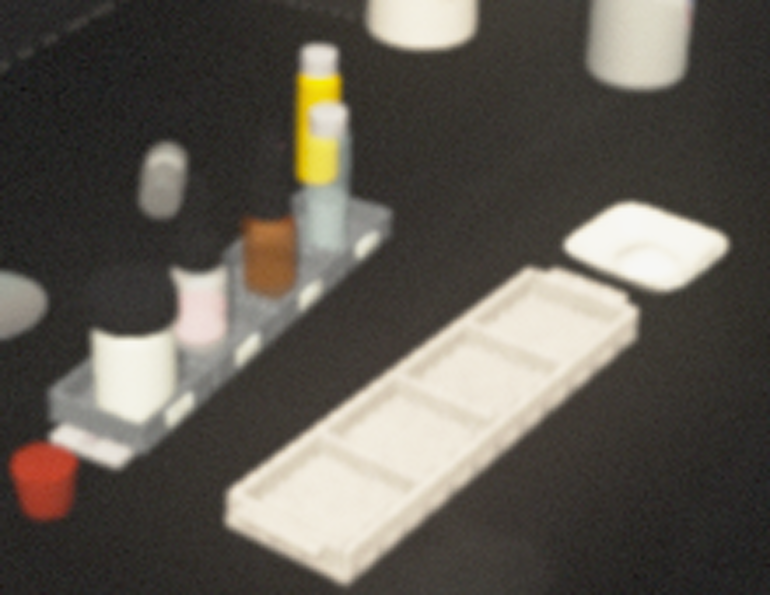

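```bash
cat > h.py <<'E'
import numpy as np
from scipy.spatial.transform import Rotation as Ro
def ray(c,u,v,z):
    K,R,t=np.array(c["camera_matrix"]),np.array(c["R"]),np.array(c["t"])
    o=-R.T@t; d=R.T@np.linalg.inv(K)@np.array([u,v,1.]); s=(z-o[2])/d[2]; return o+s*d
def proj(c,X):
    p=np.array(c["camera_matrix"])@(np.array(c["R"])@np.array(X)+np.array(c["t"])); return p[:2]/p[2]
def st(o):
    M=Ro.from_quat(o["tool_rot"]).as_matrix()
    z=M[:,2]; yaw=np.degrees(np.arctan2(z[1],z[0]))
    print("t %.2f"%o["time"],"tcp",np.round(o["position"]*1000,1),"jaw yaw %.1f"%yaw,"down",np.round(M[:,1],3),"F",np.round(o["ft_force"],1),"grip %.1f"%(o["grip_width"]*1000),"q",np.round(o["q"],2))
E
python3 - <<'E'
import pickle,numpy as np,cv2
from h import *
from rig import get_obs
st(get_obs())
T=pickle.load(open("top0.pkl","rb"));S=pickle.load(open("side0.pkl","rb"))
zp=lambda u,v:(150+(u+.5)/3.2-.5,130+(v+.5)/3.2-.5)
sp=lambda u,v:(190+(u+.5)/3.5-.5,130+(v+.5)/3.5-.5)
def box(P,z,f,c):
    X=np.array([ray(c,*f(*p),z) for p in P])*1000
    print(np.round(X[:,:2],1).tolist(),"ctr",X.mean(0).round(1)); 
    for a,b in((0,1),(3,2)): 
        d=X[a]-X[b]; print(np.hypot(d[0],d[1]).round(1),"yaw",np.degrees(np.arctan2(-d[0],d[1])).round(2))
    for a,b in((0,3),(1,2)): print(np.linalg.norm(X[a]-X[b]).round(1))
print("tray");box([(98,314),(572,380),(555,510),(76,441)],.02,zp,T)
print("hold");box([(137,104),(592,108),(590,216),(137,214)],.024,zp,T)
im=T["pixels"]
# cap masks
hsv=cv2.cvtColor(im,cv2.COLOR_RGB2HSV)
for n,uv,z in(("jar",(181,137),.081),("clearTip",(298,116),.116),("amberTip",(427,118),.116),("vial",(545,132),.099)):
    print(n,(ray(T,*zp(*uv),z)*1000).round(1))
# body masks in both views
for c,n,(r0,r1,c0,c1) in((T,"top",(160,200,185,345)),(S,"side",(180,260,200,305))):
    h=cv2.cvtColor(c["pixels"],cv2.COLOR_RGB2HSV)
    for nm,m in(("amber",(h[...,0]<18)&(h[...,1]>120)&(h[...,2]>60)),("white",(h[...,2]>185)),("yel",(h[...,0]>20)&(h[...,0]<32)&(h[...,1]>150))):
        k=np.zeros(m.shape,np.uint8);k[r0:r1,c0:c1]=m[r0:r1,c0:c1]
        N,L,s,ce=cv2.connectedComponentsWithStats(k)
        print(n,nm,[(s[i].tolist(),ce[i].round(1).tolist()) for i in range(1,N) if s[i,4]>12])
E
```

```text
t 0.10 tcp [ 242.  -575.5  221.7] jaw yaw -67.2 down [-0.     0.002 -1.   ] F [ 0.8 -0.6 -0.4] grip 87.2 q [-1.35  0.53  1.43 -0.    1.18 -0.18]
tray
[[511.3, 168.3], [473.3, -106.4], [399.4, -95.6], [438.0, 178.3]] ctr [455.5  36.1  20. ]
277.4 yaw -7.87
276.6 yaw -8.01
74.0
74.7
hold
[[636.0, 148.9], [633.7, -120.3], [568.8, -118.0], [569.7, 146.7]] ctr [602.   14.3  24. ]
269.2 yaw -0.48
264.7 yaw -0.2
66.3
65.0
jar [601.8 112.7  81. ]
clearTip [604.5  45.5 116. ]
amberTip [603.4 -22.4 116. ]
vial [600.2 -85.8  99. ]
top amber [([275, 175, 16, 14, 107], [282.9, 182.7])]
top white [([313, 165, 14, 16, 157], [319.2, 171.9]), ([188, 170, 5, 23, 87], [190.5, 180.9]), ([236, 173, 18, 14, 112], [246.0, 181.2]), ([335, 172, 4, 7, 16], [336.4, 175.4]), ([335, 185, 4, 7, 18], [336.5, 187.4]), ([203, 187, 9, 4, 26], [206.8, 188.8]), ([204, 194, 11, 2, 22], [209.0, 194.5]), ([240, 194, 11, 3, 17], [243.9, 194.8]), ([276, 195, 11, 2, 22], [281.0, 195.5]), ([312, 195, 11, 2, 22], [317.0, 195.5])]
top yel []
side amber [([258, 192, 16, 21, 271], [266.5, 201.6]), ([200, 256, 10, 4, 27], [203.3, 257.9])]
side white [([276, 180, 10, 3, 24], [280.5, 180.8]), ([279, 185, 8, 16, 94], [282.6, 193.0]), ([292, 197, 6, 6, 22], [294.0, 199.2]), ([217, 208, 38, 43, 770], [234.5, 230.5]), ([276, 211, 5, 7, 22], [277.8, 213.5]), ([258, 225, 6, 9, 28], [260.3, 228.8]), ([270, 234, 35, 26, 472], [292.6, 250.7]), ([237, 242, 8, 9, 37], [240.6, 246.1]), ([205, 252, 22, 8, 114], [214.0, 256.2])]
side yel [([274, 180, 10, 2, 17], [278.3, 180.4])]
```

```bash
python3 - <<'E'
import pickle,numpy as np,cv2
from h import *
B={"jar":(602,113,9,72,44),"cl":(604,45.5,9,107,33),"am":(603,-22.5,9,107,33),"vi":(600,-86,9,90,27)}
for n,(r0,r1,c0,c1) in (("top",(130,300,150,400)),("side",(130,300,190,410))):
    c=pickle.load(open(n+"0.pkl","rb")); k=3.5 if n=="side" else 3.2
    im=cv2.resize(cv2.cvtColor(c["pixels"],cv2.COLOR_RGB2BGR)[r0:r1,c0:c1],None,fx=k,fy=k,interpolation=cv2.INTER_CUBIC)
    f=lambda X:tuple(int(x) for x in (proj(c,np.array(X)/1000)-[c0,r0]+.5)*k)
    for x,y,z,h,w in B.values():
        for zz,ww in((z,w),(z+h,{72:47,107:12,90:23}[h])):
            P=np.array([f((x+ww/2*np.cos(a),y+ww/2*np.sin(a),zz)) for a in np.linspace(0,6.3,30)]); cv2.polylines(im,[P],False,(0,255,0),1)
    R=np.radians(-7.9);
    for y in(102,34,-34,-102):
        p=(455.5-np.sin(R)*y,36.1+np.cos(R)*y,5);print(np.round(p,1)); cv2.circle(im,f(p),3,(0,0,255),-1)
    cv2.imwrite(f"pics/{n}0o.png",im)
E
```

```text
[469.5 137.1   5. ]
[460.2  69.8   5. ]
[450.8   2.4   5. ]
[441.5 -64.9   5. ]
[469.5 137.1   5. ]
[460.2  69.8   5. ]
[450.8   2.4   5. ]
[441.5 -64.9   5. ]
```

View pics/side0o.png

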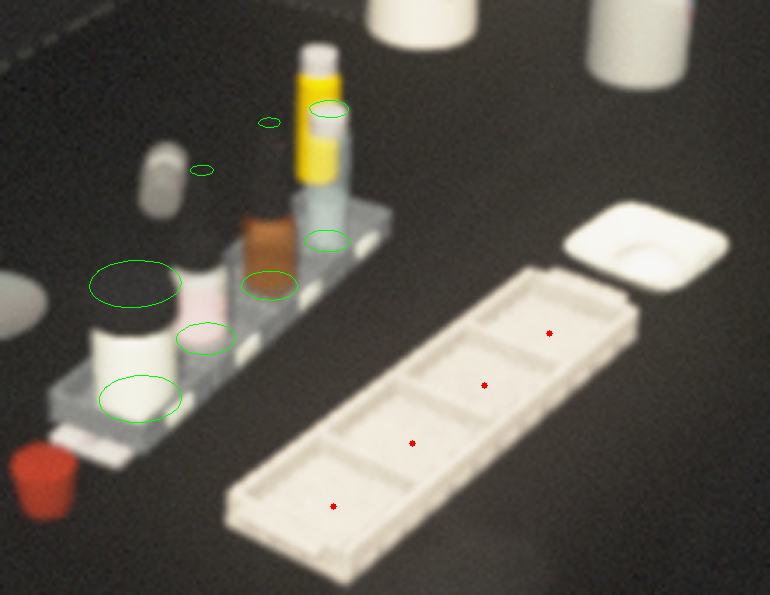

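View pics/top0o.png

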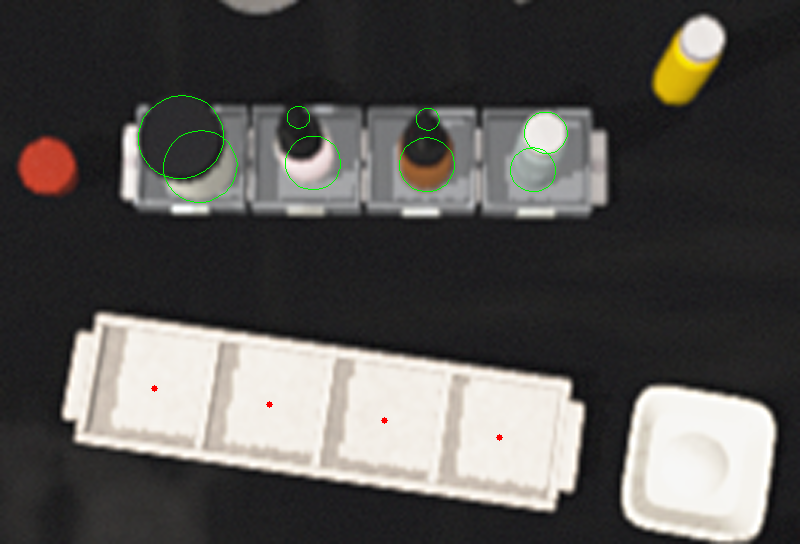

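Emit:
arm_command --plan '[[[0.7,1.6,0],1],[[1.4,3.2,0],2],[[2.1,4.8,0],3],[[2.8,6.4,0],4],[[3.5,8,0],5]]' --fingers 1 --force 15

```text
time: 0.6
position: [0.3299, -0.3743, 0.2222]
tool_rot: [-0.287, 0.646, -0.646, 0.287]
ft_force: [0.6, -0.2, 0.6]
grip_width: 0.0868
```

Emit:
arm_command --plan '[[[0.7,1.6,0],1],[[1.4,3.2,0],2],[[2.1,4.8,0],3],[[2.8,6.4,0],4],[[3.5,8,0],5]]'

```text
time: 1.1
position: [0.4174, -0.1744, 0.2224]
tool_rot: [-0.421, 0.569, -0.568, 0.42]
ft_force: [0.0, -0.1, -0.2]
grip_width: 0.0872
```

```bash
python3 -c "
from h import *;from rig import get_obs;st(get_obs())"
```

```text
t 1.10 tcp [ 417.4 -174.4  222.4] jaw yaw -17.0 down [-0.  0. -1.] F [ 0.  -0.1 -0.2] grip 87.2 q [-0.64  0.3   1.85  0.    1.   -0.35]
```

Emit:
arm_command --plan '[[[1.46,0.7,0],0.7],[[2.92,1.4,0],1.4],[[4.4,2.1,0],2.1],[[5.9,2.8,0],2.7],[[7.3,3.54,0],3.4]]'

```text
time: 1.6
position: [0.601, -0.0866, 0.2221]
tool_rot: [-0.5, 0.5, -0.5, 0.5]
ft_force: [0.3, -0.3, -0.4]
grip_width: 0.0868
```

Emit:
arm_command --plan '[[[0,0,-1.2],0],[[0,0,-2.4],0],[[0,0,-3.6],0],[[0,0,-4.0],0],[[0,0,-4.0],0]]'

```text
time: 2.1
position: [0.5983, -0.0873, 0.1208]
tool_rot: [-0.5, 0.502, -0.5, 0.498]
ft_force: [-0.4, 0.6, 0.3]
grip_width: 0.087
```

```bash
cat > look.py <<'E'
import sys,cv2,pickle
from h import *
from rig import get_obs,camera
tag=sys.argv[1]
st(get_obs())
ims=[]
for n,(r0,r1,c0,c1) in (("top",(110,300,150,400)),("side",(90,300,190,410))):
    c=camera(n);pickle.dump(c,open(n+tag+".pkl","wb"))
    im=cv2.cvtColor(c["pixels"],cv2.COLOR_RGB2BGR)[r0:r1,c0:c1]
    ims.append(cv2.resize(im,(int(im.shape[1]*400/im.shape[0]),400),interpolation=cv2.INTER_CUBIC)[:, :400] if n=="side" else cv2.resize(im,(400,int(im.shape[0]*400/im.shape[1]))))
h=400
a=cv2.copyMakeBorder(ims[0],0,h-ims[0].shape[0],0,0,cv2.BORDER_CONSTANT)
cv2.imwrite(f"pics/l{tag}.png",np.hstack([a,ims[1]]))
E
python3 look.py 1
```

```text
t 2.10 tcp [598.3 -87.3 120.8] jaw yaw -0.2 down [-0.004  0.001 -1.   ] F [-0.4  0.6  0.3] grip 87.0 q [-0.33  0.63  1.57 -0.    0.94 -0.33]
```

View pics/l1.png

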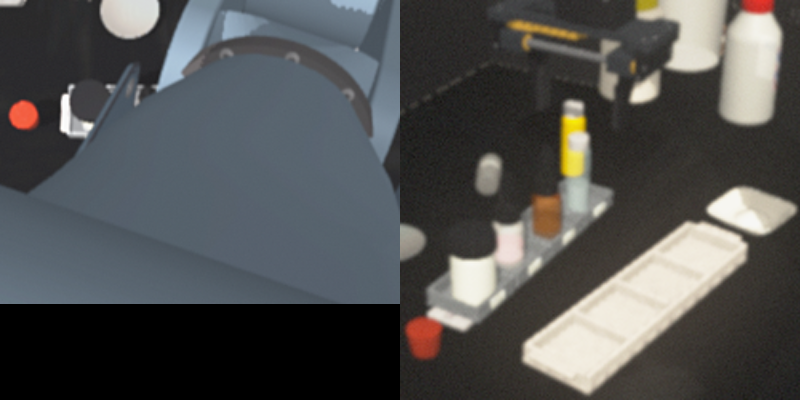

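```bash
python3 -c "
import pickle;from h import *
T=pickle.load(open('top0.pkl','rb'));print(ray(T,361,158,0),ray(T,369,142,.09))"
```

```text
[ 0.65109429 -0.17467204  0.        ] [ 0.6546981  -0.17334013  0.09      ]
```

Emit:
arm_command --plan '[[[0.06,0.05,-0.8],0],[[0.06,0.05,-1.6],0],[[0.06,0.05,-2.3],0],[[0.06,0.05,-2.9],0],[[0.06,0.05,-2.9],0]]'

```text
time: 2.7
position: [0.6006, -0.0864, 0.0494]
tool_rot: [-0.499, 0.501, -0.5, 0.499]
ft_force: [-1.1, 0.3, 0.0]
grip_width: 0.0873
```

Emit:
arm_command --plan '[[[0,0,0],0],[[0,0,0],0],[[0,0,0],0],[[0,0,0],0],[[0,0,0],0]]' --fingers -1 --force 12

```text
time: 3.2
position: [0.6014, -0.0865, 0.0505]
tool_rot: [0.499, -0.501, 0.501, -0.499]
ft_force: [0.1, -0.6, -0.1]
grip_width: 0.0547
```

```bash
python3 look.py 2
```

```text
t 3.20 tcp [601.4 -86.5  50.5] jaw yaw -0.2 down [ 0.001 -0.    -1.   ] F [ 0.1 -0.6 -0.1] grip 54.7 q [-0.33  0.74  1.6  -0.    0.8  -0.32]
```

View pics/l2.png

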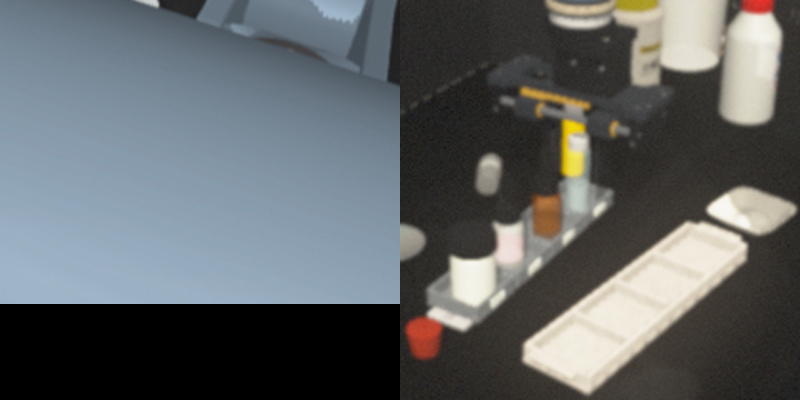

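Emit:
arm_command --plan '[[[0,0,0],0],[[0,0,0],0],[[0,0,0],0],[[0,0,0],0],[[0,0,0],0]]'

```text
time: 3.8
position: [0.6011, -0.0864, 0.05]
tool_rot: [-0.499, 0.501, -0.501, 0.499]
ft_force: [-0.1, -0.2, 0.0]
grip_width: 0.0267
```

Emit:
arm_command --plan '[[[0,0,0],0],[[0,0,0],0],[[0,0,0],0]]'

```text
time: 4.1
position: [0.6011, -0.0864, 0.05]
tool_rot: [-0.499, 0.501, -0.501, 0.499]
ft_force: [-0.4, 0.3, 0.3]
grip_width: 0.027
```

Emit:
arm_command --plan '[[[0,0,0.6],0],[[0,0,1.2],0],[[0,0,2.0],0],[[0,0,2.8],0],[[0,0,3.0],0]]'

```text
time: 4.6
position: [0.6033, -0.087, 0.1289]
tool_rot: [0.498, -0.499, 0.503, -0.5]
ft_force: [0.4, -0.6, 0.5]
grip_width: 0.0267
```

```bash
python3 look.py 3
```

```text
t 4.60 tcp [603.3 -87.  128.9] jaw yaw -0.2 down [ 0.007 -0.002 -1.   ] F [ 0.4 -0.6  0.5] grip 26.7 q [-0.33  0.62  1.56  0.    0.95 -0.32]
```

View pics/l3.png

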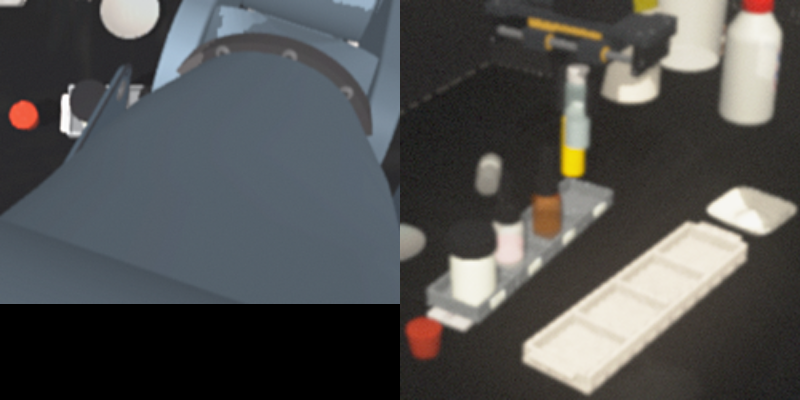

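Emit:
arm_command --plan '[[[-1.4,0,0],0],[[-3.0,0,0],-0.3],[[-4.5,1.0,0],-0.6],[[-5.26,2.6,0],-0.9],[[-5.26,4.4,0],-1.2]]'

```text
time: 5.2
position: [0.4649, 0.0242, 0.1242]
tool_rot: [-0.472, 0.529, -0.526, 0.469]
ft_force: [1.2, -0.6, -0.7]
grip_width: 0.0265
```

Emit:
arm_command --plan '[[[0,1.6,0],-0.34],[[0,3.2,0],-0.34],[[0,4.2,0],-0.34],[[0,4.54,0],-0.34],[[0,4.54,0],-0.34]]'

```text
time: 5.7
position: [0.4691, 0.1379, 0.1246]
tool_rot: [-0.465, 0.533, -0.533, 0.465]
ft_force: [1.3, 0.1, -0.7]
grip_width: 0.0262
```

Emit:
arm_command --plan '[[[0,0,-0.6],0],[[0,0,-1.2],0],[[0,0,-1.8],0],[[0,0,-2.2],0],[[0,0,-2.2],0]]'

```text
time: 6.2
position: [0.4688, 0.1359, 0.0688]
tool_rot: [-0.465, 0.534, -0.533, 0.463]
ft_force: [-0.7, 1.3, -1.3]
grip_width: 0.0264
```

```bash
python3 look.py 4
```

```text
t 6.20 tcp [468.8 135.9  68.8] jaw yaw -8.0 down [-0.003 -0.    -1.   ] F [-0.7  1.3 -1.3] grip 26.4 q [ 0.05  0.61  1.9  -0.    0.64  0.19]
```

View pics/l4.png

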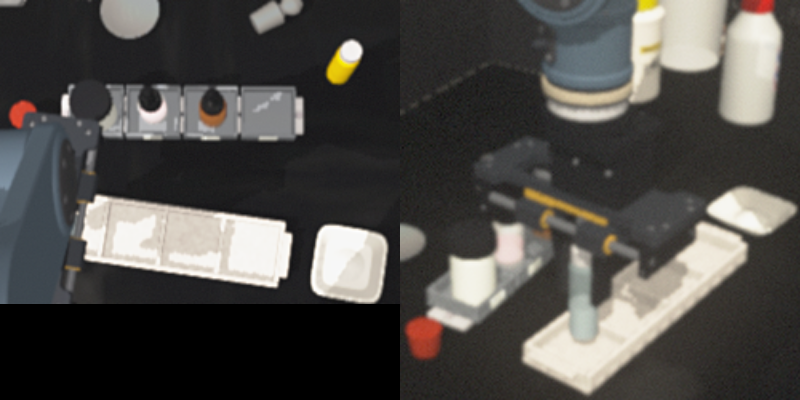

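Emit:
arm_command --plan '[[[0,0.03,-0.35],0],[[0,0.03,-0.65],0],[[0,0.03,-0.85],0],[[0,0.03,-0.92],0],[[0,0.03,-0.92],0]]'

```text
time: 6.8
position: [0.4694, 0.1379, 0.0467]
tool_rot: [-0.465, 0.533, -0.533, 0.464]
ft_force: [-0.1, -0.3, -0.9]
grip_width: 0.0265
```

Emit:
arm_command --plan '[[[0,0,0],0],[[0,0,-0.02],0],[[0,0,-0.04],0]]'

```text
time: 7.1
position: [0.4698, 0.1379, 0.0462]
tool_rot: [0.464, -0.533, 0.533, -0.464]
ft_force: [-0.1, -0.6, -0.2]
grip_width: 0.0265
```

Emit:
arm_command --plan '[[[0,0,-0.02],0],[[0,0,-0.03],0],[[0,0,-0.03],0]]'

```text
time: 7.4
position: [0.4698, 0.1379, 0.0459]
tool_rot: [0.464, -0.533, 0.533, -0.465]
ft_force: [0.1, -0.2, 4.2]
grip_width: 0.0263
```

Emit:
arm_command --plan '[[[0,0,0],0],[[0,0,0],0]]'

```text
time: 7.6
position: [0.4698, 0.1379, 0.0459]
tool_rot: [0.464, -0.533, 0.533, -0.465]
ft_force: [-1.1, 0.8, 4.4]
grip_width: 0.0262
```

Emit:
arm_command --plan '[[[0,0,0],0],[[0,0,0],0],[[0,0,0],0],[[0,0,0],0],[[0,0,0],0]]' --fingers 1

```text
time: 8.1
position: [0.4696, 0.1378, 0.0452]
tool_rot: [-0.464, 0.533, -0.533, 0.464]
ft_force: [0.0, -0.3, 0.3]
grip_width: 0.0586
```

Emit:
arm_command --plan '[[[0,0,0.8],0],[[0,0,2.0],0],[[0,0,3.4],0],[[0,0,4.8],0],[[0,0,5.0],0]]'

```text
time: 8.6
position: [0.4722, 0.1381, 0.1739]
tool_rot: [0.462, -0.531, 0.535, -0.467]
ft_force: [0.4, 0.3, -0.2]
grip_width: 0.0865
```

```bash
python3 look.py 5
```

```text
t 8.60 tcp [472.2 138.1 173.9] jaw yaw -7.9 down [ 0.008  0.001 -1.   ] F [ 0.4  0.3 -0.2] grip 86.5 q [0.06 0.42 1.82 0.   0.9  0.19]
```

View pics/l5.png

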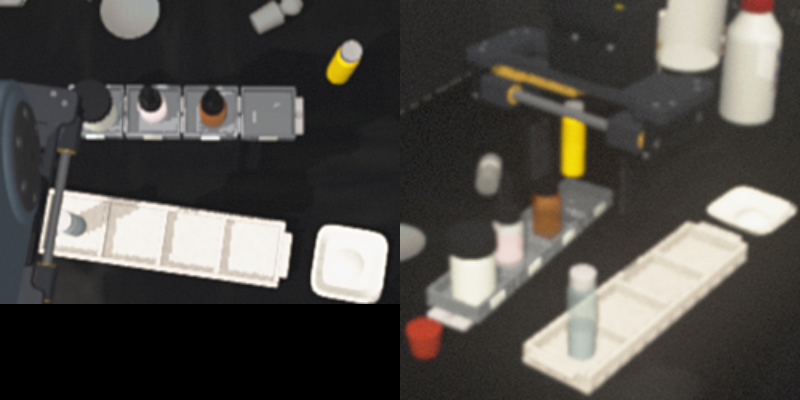

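Emit:
arm_command --plan '[[[1.0,-1.3,0],0.3],[[2.1,-2.6,0],0.6],[[3.2,-3.9,0],0.9],[[4.3,-5.2,0],1.3],[[5.34,-6.4,0],1.56]]'

```text
time: 9.2
position: [0.6029, -0.0236, 0.1678]
tool_rot: [-0.5, 0.502, -0.499, 0.499]
ft_force: [0.1, -0.5, -1.1]
grip_width: 0.0866
```

Emit:
arm_command --plan '[[[0,0,-0.4],0],[[0,0,-1.4],0],[[0,0,-2.6],0],[[0,0,-3.2],0],[[0,0,-3.2],0]]'

```text
time: 9.7
position: [0.599, -0.0209, 0.0857]
tool_rot: [-0.501, 0.504, -0.497, 0.498]
ft_force: [-0.1, -0.9, -0.3]
grip_width: 0.0868
```

Emit:
arm_command --plan '[[[0,0,-0.6],0],[[0,0,-1.2],0],[[0,0,-1.5],0],[[0,0,-1.6],0],[[0,0,-1.6],0]]'

```text
time: 10.2
position: [0.603, -0.0221, 0.05]
tool_rot: [-0.5, 0.501, -0.5, 0.499]
ft_force: [0.2, 0.0, 0.1]
grip_width: 0.0868
```

```bash
python3 look.py 6
```

```text
t 10.20 tcp [603.  -22.1  50. ] jaw yaw -0.1 down [-0.  0. -1.] F [0.2 0.  0.1] grip 86.8 q [-0.22  0.73  1.61  0.    0.8  -0.22]
```

View pics/l6.png

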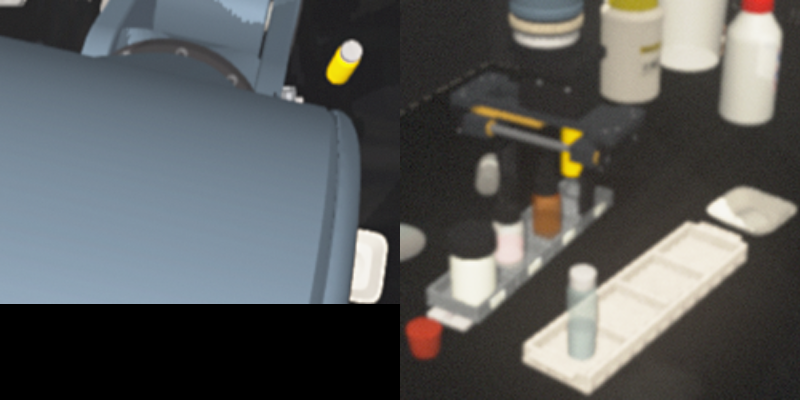

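Emit:
arm_command --plan '[[[0,0,0],0],[[0,0,0],0],[[0,0,0],0],[[0,0,0],0],[[0,0,0],0]]' --fingers -1

```text
time: 10.8
position: [0.6032, -0.0222, 0.0504]
tool_rot: [0.499, -0.5, 0.501, -0.5]
ft_force: [0.1, -0.8, 1.0]
grip_width: 0.0546
```

Emit:
arm_command --plan '[[[0,0,0],0],[[0,0,0],0],[[0,0,0],0],[[0,0,0],0],[[0,0,0],0]]'

```text
time: 11.3
position: [0.603, -0.0222, 0.0503]
tool_rot: [-0.5, 0.501, -0.5, 0.499]
ft_force: [-0.1, -0.1, -0.1]
grip_width: 0.0309
```

Emit:
arm_command --plan '[[[0,0,0],0],[[0,0,0],0],[[0,0,0],0]]'

```text
time: 11.6
position: [0.6031, -0.0222, 0.0503]
tool_rot: [-0.5, 0.501, -0.5, 0.499]
ft_force: [-0.6, 0.0, 0.2]
grip_width: 0.0312
```

Emit:
arm_command --plan '[[[0,0,0.6],0],[[0,0,1.2],0],[[0,0,2.0],0],[[0,0,2.8],0],[[0,0,3.0],0]]'

```text
time: 12.1
position: [0.6054, -0.0226, 0.1291]
tool_rot: [0.498, -0.498, 0.503, -0.501]
ft_force: [0.4, 0.0, -1.0]
grip_width: 0.0311
```

```bash
python3 look.py 7
```

```text
t 12.10 tcp [605.4 -22.6 129.1] jaw yaw -0.1 down [ 0.007 -0.001 -1.   ] F [ 0.4  0.  -1. ] grip 31.1 q [-0.22  0.62  1.57  0.    0.95 -0.22]
```

View pics/l7.png

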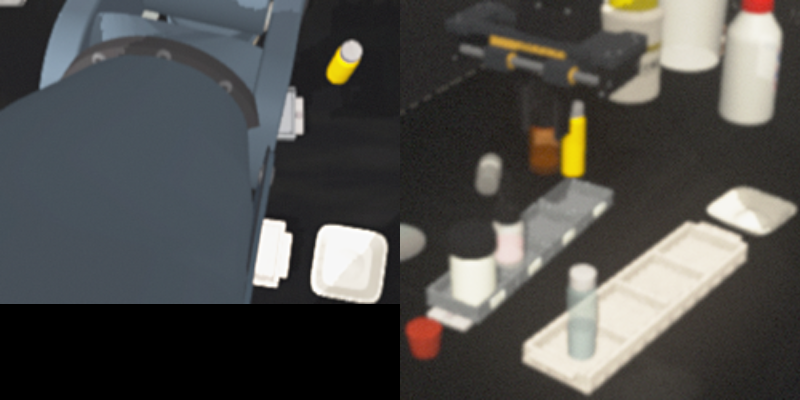

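Emit:
arm_command --plan '[[[-1.2,0,0],0],[[-2.6,0,0],-0.4],[[-4.0,0.6,0],-0.8],[[-5.2,1.6,0],-1.2],[[-5.72,2.8,0],-1.56]]'

```text
time: 12.7
position: [0.4556, 0.0483, 0.1245]
tool_rot: [-0.465, 0.536, -0.533, 0.462]
ft_force: [0.3, 1.1, -0.9]
grip_width: 0.0311
```

Emit:
arm_command --plan '[[[0,0.6,0],0],[[0,0.88,0],0],[[0,0.88,-0.6],0],[[0,0.88,-1.4],0],[[0,0.88,-2.0],0]]'

```text
time: 13.2
position: [0.4606, 0.0695, 0.0743]
tool_rot: [0.464, -0.533, 0.533, -0.464]
ft_force: [0.3, -0.4, -0.4]
grip_width: 0.0308
```

Emit:
arm_command --plan '[[[0,0,-0.4],0],[[0,0,-0.7],0],[[0,0,-0.8],0],[[0,0,-0.8],0]]'

```text
time: 13.6
position: [0.4603, 0.0697, 0.0551]
tool_rot: [-0.464, 0.533, -0.533, 0.464]
ft_force: [-0.5, -0.7, -0.9]
grip_width: 0.031
```

```bash
python3 look.py 8
```

```text
t 13.60 tcp [460.3  69.7  55.1] jaw yaw -7.9 down [-0.  0. -1.] F [-0.5 -0.7 -0.9] grip 31.0 q [-0.09  0.62  1.96 -0.    0.56  0.05]
```

View pics/l8.png

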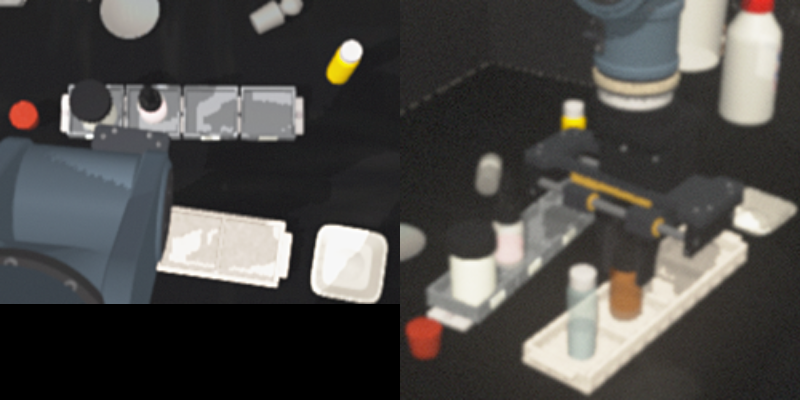

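Emit:
arm_command --plan '[[[0,0,-0.2],0],[[0,0,-0.3],0],[[0,0,-0.33],0],[[0,0,-0.35],0],[[0,0,-0.35],0]]'

```text
time: 14.2
position: [0.4601, 0.0699, 0.0465]
tool_rot: [-0.464, 0.533, -0.533, 0.464]
ft_force: [0.1, -0.5, -0.1]
grip_width: 0.0311
```

Emit:
arm_command --plan '[[[0,0,-0.01],0],[[0,0,-0.02],0],[[0,0,-0.02],0]]'

```text
time: 14.5
position: [0.4602, 0.0699, 0.0462]
tool_rot: [0.464, -0.533, 0.533, -0.464]
ft_force: [-0.3, -0.1, 1.9]
grip_width: 0.0312
```

Contact at 1.9 N. Release.

Emit:
arm_command --plan '[[[0,0,0],0],[[0,0,0],0],[[0,0,0],0],[[0,0,0],0],[[0,0,0],0]]' --fingers 1

```text
time: 15.0
position: [0.4601, 0.0698, 0.046]
tool_rot: [-0.464, 0.533, -0.533, 0.464]
ft_force: [-0.2, -0.1, -0.4]
grip_width: 0.0634
```

Emit:
arm_command --plan '[[[0,0,0.8],0],[[0,0,2.0],0],[[0,0,3.4],0],[[0,0,4.8],0],[[0,0,5.0],0]]'

```text
time: 15.5
position: [0.4626, 0.0697, 0.1746]
tool_rot: [0.462, -0.531, 0.535, -0.466]
ft_force: [1.3, -0.1, -0.3]
grip_width: 0.0867
```

```bash
python3 look.py 9
```

```text
t 15.50 tcp [462.6  69.7 174.6] jaw yaw -7.9 down [ 0.008 -0.001 -1.   ] F [ 1.3 -0.1 -0.3] grip 86.7 q [-0.09  0.39  1.87  0.    0.87  0.05]
```

View pics/l9.png

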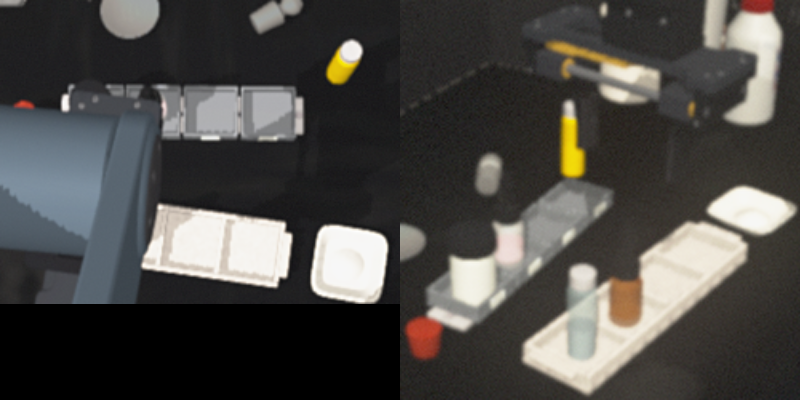

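Emit:
arm_command --plan '[[[1.2,-0.2,0],0.3],[[2.4,-0.4,0],0.6],[[3.6,-0.6,0],0.9],[[4.8,-0.8,0],1.3],[[5.76,-0.93,0],1.56]]'

```text
time: 16.1
position: [0.6046, 0.0462, 0.1685]
tool_rot: [-0.5, 0.501, -0.499, 0.499]
ft_force: [-0.3, -0.4, -0.5]
grip_width: 0.0874
```

Emit:
arm_command --plan '[[[0,0,-0.4],0],[[0,0,-1.4],0],[[0,0,-2.6],0],[[0,0,-3.2],0],[[0,0,-3.2],0]]'

```text
time: 16.6
position: [0.5991, 0.0471, 0.0865]
tool_rot: [-0.502, 0.504, -0.497, 0.497]
ft_force: [-0.4, 0.1, -1.0]
grip_width: 0.0869
```

Emit:
arm_command --plan '[[[0,0,-0.6],0],[[0,0,-1.1],0],[[0,0,-1.4],0],[[0,0,-1.43],0],[[0,0,-1.43],0]]'

```text
time: 17.1
position: [0.6042, 0.0466, 0.0553]
tool_rot: [0.5, -0.5, 0.501, -0.5]
ft_force: [0.7, -0.4, 0.1]
grip_width: 0.0869
```

Emit:
arm_command --plan '[[[0,0,0],0],[[0,0,0],0],[[0,0,0],0],[[0,0,0],0],[[0,0,0],0]]' --fingers -1

```text
time: 17.6
position: [0.6042, 0.0466, 0.0555]
tool_rot: [0.499, -0.5, 0.501, -0.5]
ft_force: [-0.5, 0.3, -0.4]
grip_width: 0.055
```

Emit:
arm_command --plan '[[[0,0,0],0],[[0,0,0],0],[[0,0,0],0],[[0,0,0],0],[[0,0,0],0]]'

```text
time: 18.1
position: [0.6043, 0.0466, 0.0553]
tool_rot: [0.499, -0.5, 0.501, -0.5]
ft_force: [-0.4, 0.1, 0.2]
grip_width: 0.0284
```

Emit:
arm_command --plan '[[[0,0,0],0],[[0,0,0],0],[[0,0,0],0]]'

```text
time: 18.4
position: [0.6042, 0.0466, 0.0553]
tool_rot: [0.499, -0.5, 0.501, -0.5]
ft_force: [0.0, -0.0, 0.2]
grip_width: 0.0284
```

```bash
python3 look.py 10
```

```text
t 18.40 tcp [604.2  46.6  55.3] jaw yaw -0.1 down [ 0.  0. -1.] F [ 0.  -0.   0.2] grip 28.4 q [-0.11  0.73  1.6   0.    0.81 -0.11]
```

View pics/l10.png

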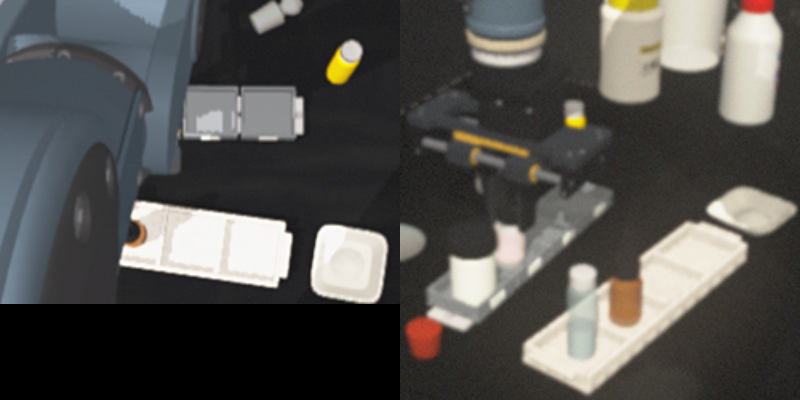

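Emit:
arm_command --plan '[[[0,0,0.6],0],[[0,0,1.2],0],[[0,0,2.0],0],[[0,0,2.8],0],[[0,0,3.0],0]]'

```text
time: 19.0
position: [0.6061, 0.0465, 0.134]
tool_rot: [0.498, -0.499, 0.502, -0.501]
ft_force: [0.2, 0.1, -1.2]
grip_width: 0.0287
```

Emit:
arm_command --plan '[[[-1.0,-0.3,0],0],[[-2.4,-0.8,0],-0.4],[[-3.8,-1.2,0],-0.8],[[-5.2,-1.6,0],-1.2],[[-6.14,-1.77,0],-1.56]]'

```text
time: 19.5
position: [0.4475, 0.0023, 0.1305]
tool_rot: [-0.464, 0.534, -0.533, 0.463]
ft_force: [0.8, -0.3, -1.4]
grip_width: 0.0285
```

Emit:
arm_command --plan '[[[0,0,0],0],[[0,0,-0.6],0],[[0,0,-1.4],0],[[0,0,-2.2],0],[[0,0,-2.6],0]]'

```text
time: 20.0
position: [0.4517, 0.0023, 0.0643]
tool_rot: [0.464, -0.533, 0.533, -0.465]
ft_force: [-0.1, -0.3, -0.8]
grip_width: 0.0283
```

```bash
python3 look.py 11
```

```text
t 20.00 tcp [451.7   2.3  64.3] jaw yaw -7.9 down [ 0. -0. -1.] F [-0.1 -0.3 -0.8] grip 28.3 q [-0.24  0.59  1.99  0.    0.56 -0.11]
```

View pics/l11.png

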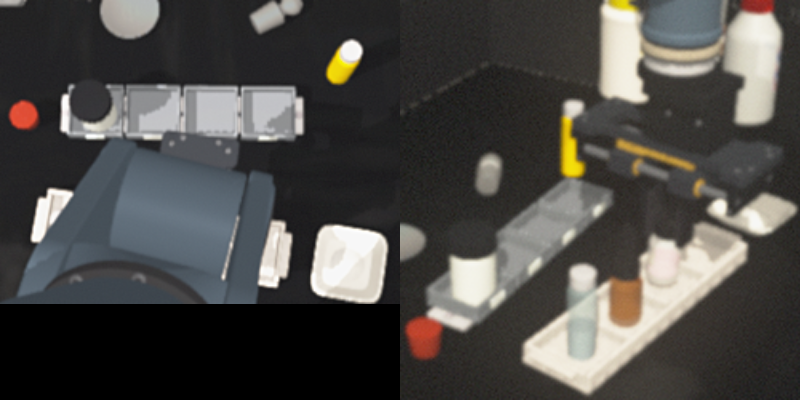

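Emit:
arm_command --plan '[[[0,0,-0.25],0],[[0,0,-0.42],0],[[0,0,-0.5],0],[[0,0,-0.54],0],[[0,0,-0.54],0]]'

```text
time: 20.6
position: [0.4508, 0.0023, 0.0519]
tool_rot: [0.464, -0.533, 0.533, -0.464]
ft_force: [-0.1, 0.2, -0.7]
grip_width: 0.0283
```

Emit:
arm_command --plan '[[[0,0,-0.01],0],[[0,0,-0.02],0],[[0,0,-0.03],0],[[0,0,-0.03],0]]'

```text
time: 21.0
position: [0.4508, 0.0023, 0.0512]
tool_rot: [0.464, -0.533, 0.533, -0.464]
ft_force: [0.5, 0.1, 1.6]
grip_width: 0.0287
```

Emit:
arm_command --plan '[[[0,0,0],0],[[0,0,0],0],[[0,0,0],0],[[0,0,0],0],[[0,0,0],0]]' --fingers 1

```text
time: 21.5
position: [0.4506, 0.0023, 0.051]
tool_rot: [-0.464, 0.533, -0.533, 0.464]
ft_force: [-1.0, 1.0, 0.2]
grip_width: 0.0606
```

Emit:
arm_command --plan '[[[0,0,0.8],0],[[0,0,2.0],0],[[0,0,3.4],0],[[0,0,4.6],0],[[0,0,4.8],0]]'

```text
time: 22.0
position: [0.4527, 0.0019, 0.174]
tool_rot: [0.463, -0.531, 0.535, -0.466]
ft_force: [0.6, -0.3, -0.1]
grip_width: 0.0865
```

```bash
python3 look.py 12
```

```text
t 22.00 tcp [452.7   1.9 174. ] jaw yaw -7.9 down [ 0.007 -0.002 -1.   ] F [ 0.6 -0.3 -0.1] grip 86.5 q [-0.24  0.37  1.91  0.    0.85 -0.11]
```

View pics/l12.png

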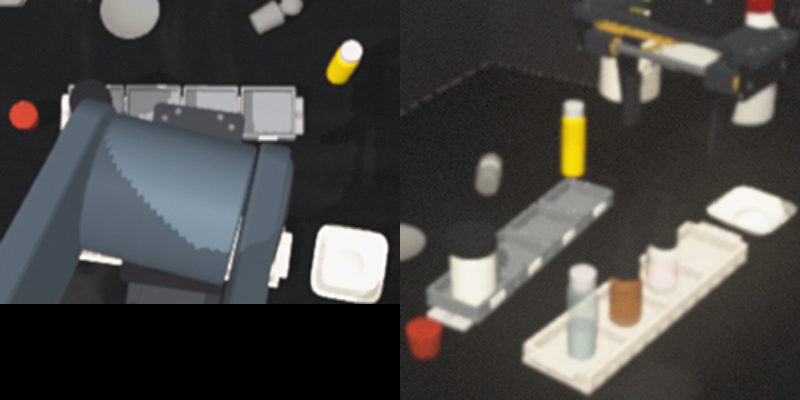

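Emit:
arm_command --plan '[[[1.2,0.9,0],0.3],[[2.4,1.8,0],0.6],[[3.6,2.7,0],0.9],[[4.9,3.6,0],1.3],[[6.05,4.43,0],1.56]]'

```text
time: 22.6
position: [0.6021, 0.1142, 0.1684]
tool_rot: [-0.501, 0.501, -0.499, 0.499]
ft_force: [0.9, -1.2, -0.3]
grip_width: 0.0872
```

Emit:
arm_command --plan '[[[0,0,-0.4],0],[[0,0,-1.4],0],[[0,0,-2.4],0],[[0,0,-2.9],0],[[0,0,-2.9],0]]'

```text
time: 23.1
position: [0.5987, 0.1126, 0.095]
tool_rot: [-0.501, 0.503, -0.499, 0.497]
ft_force: [0.3, -0.6, -0.0]
grip_width: 0.0871
```

```bash
python3 look.py 13
```

```text
t 23.10 tcp [598.7 112.6  95. ] jaw yaw -0.1 down [-0.008 -0.    -1.   ] F [ 0.3 -0.6 -0. ] grip 87.1 q [ 0.    0.67  1.57 -0.    0.91  0.01]
```

View pics/l13.png

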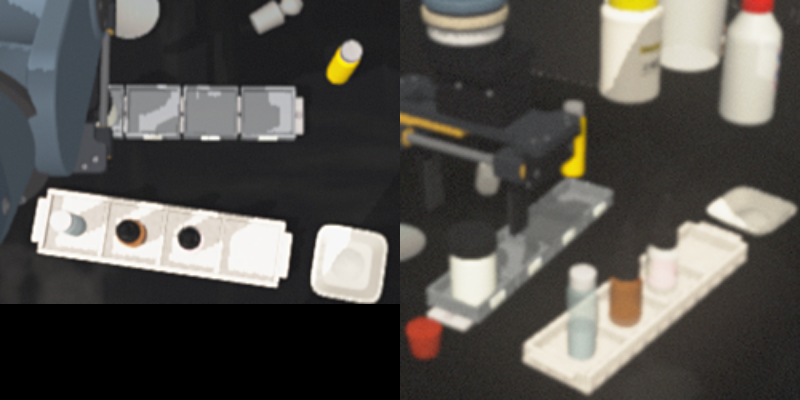

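Emit:
arm_command --plan '[[[0,0,-0.6],0],[[0,0,-1.2],0],[[0,0,-1.7],0],[[0,0,-1.85],0],[[0,0,-1.85],0]]'

```text
time: 23.7
position: [0.6011, 0.1131, 0.0511]
tool_rot: [-0.5, 0.501, -0.5, 0.499]
ft_force: [-1.3, -0.9, 0.4]
grip_width: 0.0867
```

Emit:
arm_command --plan '[[[0,0,0],0],[[0,0,0],0],[[0,0,0],0],[[0,0,0],0],[[0,0,0],0]]' --fingers -1 --force 15

```text
time: 24.2
position: [0.6021, 0.1131, 0.0526]
tool_rot: [0.499, -0.5, 0.501, -0.5]
ft_force: [-0.3, 0.5, -0.9]
grip_width: 0.0553
```

Emit:
arm_command --plan '[[[0,0,0],0],[[0,0,0],0],[[0,0,0],0],[[0,0,0],0],[[0,0,0],0]]'

```text
time: 24.7
position: [0.6022, 0.1131, 0.0525]
tool_rot: [0.499, -0.5, 0.501, -0.5]
ft_force: [0.6, 0.1, 0.9]
grip_width: 0.0466
```

Emit:
arm_command --plan '[[[0,0,0.6],0],[[0,0,1.2],0],[[0,0,2.0],0],[[0,0,2.8],0],[[0,0,3.0],0]]'

```text
time: 25.2
position: [0.6037, 0.1132, 0.1308]
tool_rot: [0.498, -0.499, 0.502, -0.501]
ft_force: [0.6, -0.1, -0.6]
grip_width: 0.0467
```

```bash
python3 look.py 14
```

```text
t 25.20 tcp [603.7 113.2 130.8] jaw yaw -0.1 down [ 0.006  0.    -1.   ] F [ 0.6 -0.1 -0.6] grip 46.7 q [0.   0.62 1.55 0.   0.97 0.01]
```

View pics/l14.png

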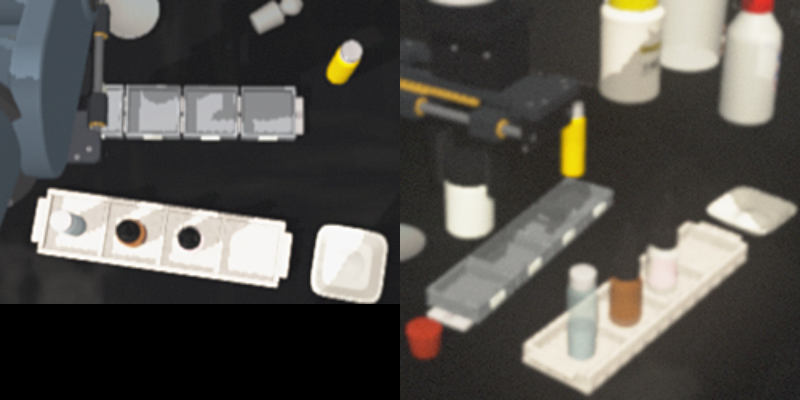

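Emit:
arm_command --plan '[[[0,-1.2,0],0],[[0,-2.7,0],-0.2],[[0,-4.3,0],-0.4],[[0,-5.9,0],-0.6],[[-0.5,-7.12,0],-0.8]]'

```text
time: 25.8
position: [0.5903, -0.0675, 0.1265]
tool_rot: [0.481, -0.517, 0.518, -0.482]
ft_force: [0.1, -0.8, -1.9]
grip_width: 0.0466
```

Emit:
arm_command --plan '[[[-1.2,0,0],-0.2],[[-2.7,0,0],-0.4],[[-4.3,0,0],-0.6],[[-5.6,0,0],-0.76],[[-5.93,0,0],-0.76]]'

```text
time: 26.3
position: [0.4353, -0.0632, 0.1263]
tool_rot: [-0.465, 0.536, -0.531, 0.463]
ft_force: [-0.0, -0.0, -1.2]
grip_width: 0.0465
```

Emit:
arm_command --plan '[[[0,0,0],0],[[0,0,-0.6],0],[[0,0,-1.4],0],[[0,0,-2.2],0],[[0,0,-2.6],0]]'

```text
time: 26.8
position: [0.4429, -0.0653, 0.0608]
tool_rot: [0.464, -0.533, 0.533, -0.465]
ft_force: [0.6, 0.5, -1.0]
grip_width: 0.0464
```

```bash
python3 look.py 15
```

```text
t 26.80 tcp [442.9 -65.3  60.8] jaw yaw -7.9 down [ 0.001 -0.    -1.   ] F [ 0.6  0.5 -1. ] grip 46.4 q [-0.4   0.6   2.01  0.    0.54 -0.26]
```

View pics/l15.png

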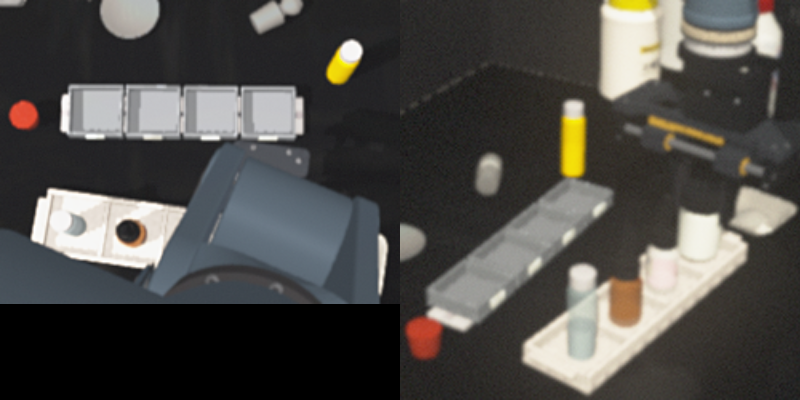

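Emit:
arm_command --plan '[[[0,0,-0.25],0],[[0,0,-0.42],0],[[0,0,-0.5],0],[[0,0,-0.54],0],[[0,0,-0.54],0]]'

```text
time: 27.4
position: [0.4412, -0.065, 0.0489]
tool_rot: [0.464, -0.533, 0.533, -0.464]
ft_force: [-0.1, 0.2, -0.8]
grip_width: 0.0464
```

Emit:
arm_command --plan '[[[0,0,-0.01],0],[[0,0,-0.02],0],[[0,0,-0.03],0],[[0,0,-0.03],0]]'

```text
time: 27.8
position: [0.4413, -0.065, 0.0484]
tool_rot: [0.464, -0.533, 0.533, -0.464]
ft_force: [-0.2, -0.2, 2.7]
grip_width: 0.0462
```

Emit:
arm_command --plan '[[[0,0,0],0],[[0,0,0],0],[[0,0,0],0],[[0,0,0],0],[[0,0,0],0]]' --fingers 1

```text
time: 28.3
position: [0.4411, -0.0649, 0.048]
tool_rot: [-0.464, 0.533, -0.533, 0.464]
ft_force: [-0.4, 0.9, -0.1]
grip_width: 0.0789
```

Emit:
arm_command --plan '[[[0,0,0.8],0],[[0,0,2.2],0],[[0,0,4.0],0],[[0,0,5.8],0],[[0,0,6.8],0]]'

```text
time: 28.8
position: [0.4422, -0.0653, 0.2213]
tool_rot: [0.464, -0.532, 0.535, -0.465]
ft_force: [1.0, -0.1, -1.4]
grip_width: 0.0871
```

Emit:
arm_command --plan '[[[-0.6,-1.4,0],-0.8],[[-1.2,-3.0,0],-1.6],[[-1.8,-4.6,0],-2.4],[[-2.4,-6.2,0],-3.2],[[-3.0,-7.8,0],-4.0]]'

```text
time: 29.3
position: [0.3652, -0.2611, 0.2181]
tool_rot: [-0.364, 0.606, -0.606, 0.364]
ft_force: [0.1, -0.4, -0.5]
grip_width: 0.0871
```

```bash
python3 look.py 16; python3 - <<'E'
import pickle,cv2,numpy as np
from h import *
R=np.radians(-7.9)
for n,(r0,r1,c0,c1) in (("top",(130,300,150,400)),("side",(130,300,190,410))):
    c=pickle.load(open(n+"16.pkl","rb")); k=3.2
    im=cv2.resize(cv2.cvtColor(c["pixels"],cv2.COLOR_RGB2BGR)[r0:r1,c0:c1],None,fx=k,fy=k,interpolation=cv2.INTER_CUBIC)
    f=lambda X:tuple(int(x) for x in (proj(c,np.array(X)/1000)-[c0,r0]+.5)*k)
    for y,h,w,wt in((102,90,27,23),(34,107,33,12),(-34,107,33,12),(-102,72,44,47)):
        x0,y0=455.5-np.sin(R)*y,36.1+np.cos(R)*y
        for zz,ww in((5,w),(5+h,wt)):
            P=np.array([f((x0+ww/2*np.cos(a),y0+ww/2*np.sin(a),zz)) for a in np.linspace(0,6.3,30)]); cv2.polylines(im,[P],False,(0,255,0),1)
    cv2.imwrite(f"pics/{n}16o.png",im)
E
```

```text
t 29.30 tcp [ 365.2 -261.1  218.1] jaw yaw -28.1 down [ 0.  0. -1.] F [ 0.1 -0.4 -0.5] grip 87.1 q [-0.87  0.3   1.86  0.    0.98 -0.38]
```

View pics/top16o.png

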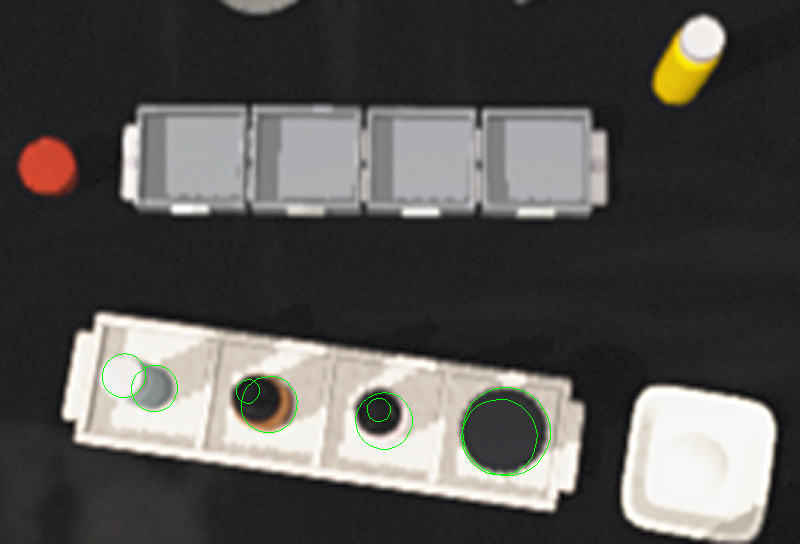

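View pics/side16o.png

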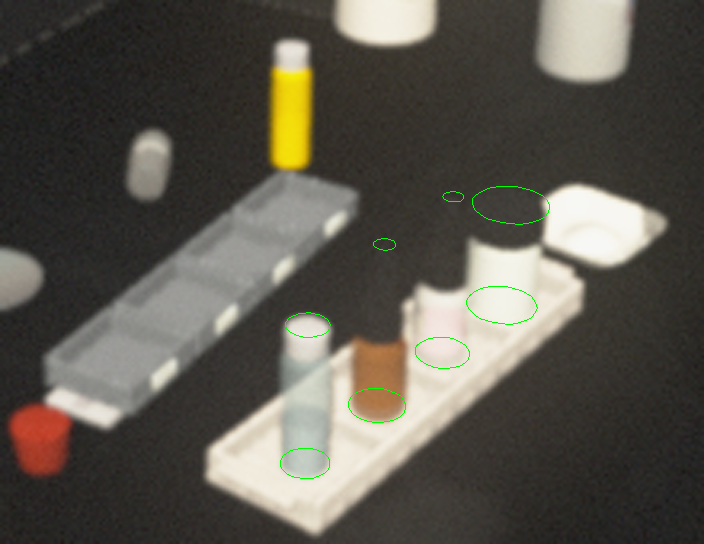

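All four bottles stand upright on their compartment floors and match the predicted outlines in both views. From the top view, left to right: vial, amber, clear, jar. The robot is clear of everything.

Emit:
arm_command --plan '[[[0,0,0],0],[[0,0,0],0],[[0,0,0],0]]'

```text
time: 29.7
position: [0.3663, -0.2584, 0.2179]
tool_rot: [-0.365, 0.606, -0.605, 0.365]
ft_force: [-0.7, -0.3, 0.3]
grip_width: 0.0868
```

```bash
python3 -c "
from h import *
from rig import get_obs,hand_in
st(get_obs());print(hand_in())"
```

```text
t 29.70 tcp [ 366.3 -258.4  217.9] jaw yaw -27.8 down [-0.001  0.001 -1.   ] F [-0.7 -0.3  0.3] grip 86.8 q [-0.86  0.3   1.86  0.    0.98 -0.38]
the job is handed in; nothing more can be done
None
```

I moved all four bottles into the tray in reverse order and handed the job in at 29.7 s. The row was jar, clear dropper, amber dropper, vial from left to right. The tray now holds vial, amber, clear, jar, one to each compartment.

- **Setting down:** I lowered each bottle until the wrist force rose to a contact of about 2–4.5 N, then released it.
- **Last check:** the final top and side pictures show all four upright and close to the compartment centres. The holders are empty, the yellow look-alike is where it was, and the gripper is clear of everything.
- **One disagreement:** the fingers stopped at 31 mm on the amber dropper and 28 mm on the clear one, not at the 26 mm collar. They were probably resting partly on the glass shoulder, but the width did not change while I carried them, so I saw no slipping.

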